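# Stamp a customs form with the self-inking stamp and hold it down

## Robot

A 6-joint arm with a two-finger parallel gripper is mounted at the origin on the work surface. World frame = base frame: x ahead of the robot, y to its left, z up, the work surface at z = 0. Lengths are in m, angles in degrees, forces in N, time in s.
With the tool pointing down it reaches from about 0.4 to 0.825 m from the base axis. Payload 7 kg.
Tool frame: the origin (TCP) lies midway between the tips of the shut fingers; the grasp point (between the pads) lies 19 mm behind it (r.grip_depth is the distance from the TCP to the grasp point, in m); z points along the fingers, y is the line along which they close (so a half turn about z gives the same grasp; the last joint's range is limited). The gripper opens to 88 mm and grips with 3 to 60 N. Pads are 19 mm wide; open, the fingers measure 130 mm over their backs; the gripper's body (78 mm by 193 mm) begins 47 mm behind the grasp point.
Start: joints at [-53.279, 20.546, 0.682, 0, -70.136, -16.507], TCP at [0.233, -0.633, 0.227] pointing down, gripper open.
Joint ranges: [-176.03, 176.03], [-82.01, 121.73], [-58.28, 71.71], [-173.87, 95.51], [-174.79, -0.11], [-173.66, 173.66]. Speed limits (degrees/s): [136.94, 136.94, 172.46, 180, 180, 180].

## Interface

Orientations are given as [roll, pitch, yaw] about the fixed x, y, z axes, in that order (R = Rz(yaw) Ry(pitch) Rx(roll)).
In Python, from plant import r, capture, close_job, search_frame, outline_of gives the robot as it stands.
- The arm moves only by the shell command python3 -m creep 'ROWS' [FORCE]. ROWS is JSON, a list of rows, each a list of 7 numbers: the finger opening in mm, from 0 to 87.6, then the shift along the world's x, y, z in units of 25 mm (1.0 is 25 mm), then the turn, a rotation vector about the world's x, y, z in degrees. In form: [[hand, x, y, z, ax, ay, az], ...]. A call has 1 to 8 rows; each row shifts and turns the commanded pose from where the row before left it; what a row does not reach is not made up. A row lasts 1/12 s, in which the tool goes at most 41.7 mm and 7.16 degrees, less where a joint would pass 70% of its speed; a pose out of reach is approached as far as the arm can. A call is refused whole if a number of a shift passes 1 or a number of a turn 7.16, either way. A call with a gripper value outside its range is refused whole. The fingers move at their own pace and stop on an object; FORCE is the grip in N (left out, the last holds). Time passes only in rows, so rows that do not move let the fingers close. It gives the time, the measured TCP pose, the force, the opening and the grip force at its end, in the units of the state.
- r.get_state(): the state, without advancing time (a new reading comes with each control period).
- capture(name): name is "scene" or "top" or "wrist"; returns a dict with "frame" (384x512x3 uint8, red, green, blue), "K" (3x3 intrinsics, pixels), "k1" (the pictures are not rectified: a ray, as slopes to the right and down, at radius r is drawn at 1 + k1 r^2 times it, then the intrinsics apply), "origin" and "rotation" of the camera in the world. Camera axes: x right, y down, z forward; pixel columns grow to the right and rows downward; lengths in m; the calibration is good to about 2 mm. A picture is of the moment at which its call begins. There is no depth.
- close_job(): hands the job in; it is judged then, once.
Trained networks look in a picture, given as the dict that the camera call returned (one of the last four; its "shot" number tells which), for a name from the list of things; names that differ only in an ending like _2 or _b are one class to them, and where a whole thing is asked for, a point or a joint stands for the part that bears it (a point fixed in the world has none). Each returns a list of dicts, best first, with "conf" (0 to 1); they miss things now and then, are a little off and sometimes report something else, mostly with a low value. They report only what shows in the picture. A call takes as long as a camera call.
- search_frame(picture, target): "bbox" ([left, top, right, bottom] in pixels, round what is visible of it).
- outline_of(picture, target): "region" (384x512 bool, what is visible of it) and "bbox" ([left, top, right, bottom] in pixels, round what is visible of it).
The state is a dict: "time_s": time; "joints": joint angles; "qd": joint speeds; "joint_torque": joint torques, N m; "tcp_pos": TCP position; "eef_rot": TCP orientation; "contact_force": force on the tool from outside, world axes, zero at the start; "moment": the same for the moment, N m; "gripper_width": finger opening in m; "gripper_force": force on a finger pad.
Only numpy, scipy, OpenCV 4.12 (cv2) and the standard library are available. Lean on these libraries where they do the work, as an engineer would, in place of code of your own. Each camera call takes 0.05 s, during which the arm holds its last target. There are 200 camera calls.

## Task

Pick up the big self-inking stamp and set it down square and the right way up in the middle of the empty printed box on the flat carton's form, then push its sprung handle right down to the stop, without crushing the carton. Leave no stray ink anywhere else and leave the other things on the counter alone. Finish while you are still holding the handle down.

Things in the scene. Friction and masses are not known exactly. Their poses are not given: they have to be found in the camera images.
- stamp: Loose self-inking stamp, 0.36 kg: grey foot rim 60 mm (x) by 98 mm (y), 8 mm high, under a 70 mm high steel frame. Origin: centre of the foot's underside, z up. -x is its front (white sample card below the grip), which starts turned to the robot within 35 degrees. It starts upright on the counter. Impression 40 (x) by 60 mm (y), centred under the foot.
- stamp_handle (a joint): Downward travel of the stamp's handle: 0 = up (rest), 0.020 m = at the stop. Spring about 5 N at rest, rising evenly to 17 N at the stop; it springs back up when let go. Lifting the stamp by the handle does not move it.
- stamp_grip (a point): Centre of the black rubber grip on top of the handle: rounded block 30 mm (stamp's x) by 74 mm (y) by 42 mm high, its top 21 mm above this point. The point is 119 mm above the foot's underside with the handle up and goes down with it. Under the grip, 21 mm below the point, is a yoke plate 44 (x) by 100 mm (y). Axes as the stamp's.
- stamp_front (a point): Middle of the front edge of the stamp's foot, 30 mm from the stamp's centre towards its front (-x), 4 mm above the underside.
- carton: Flat closed carton 190 mm (x) by 260 mm (y) by 60 mm high, 0.9 kg, loose. Origin: centre of its underside, z up. On top a white customs form, 130 (x) by 180 mm (y), 8 mm forward (-x) of the middle. The form's bottom edge is at the carton's front, -x, which starts turned to the robot within 18 degrees; its heading bar is at the far edge.
- stamp_box (a point): Centre of the empty box printed on the form, a thin dark rectangle 64 mm (x) by 84 mm (y) on the carton's top, 60 mm above its underside, 30 mm forward (-x) and 40 mm to -y of the carton's middle: near right as read. Axes as the carton's. The stamp is the right way up when its axes lie along these (its front to the form's bottom edge).
- round_stamp: Bystander: small round wooden hand stamp, 44 mm across, 74 mm high, upright. Origin at the centre of its underside.
- tape_roll: Bystander: roll of brown packing tape lying flat, 100 mm across, 48 mm high. Origin at the centre of its underside.
- small_carton: Bystander: small closed carton 110 by 110 by 105 mm high with a plain address label. Origin at the centre of its underside.

How it is judged (in metres and radians):
On the way, in this order (a step that is already met when the one before it is completed fails the run):
1. the stamp is lifted clear of the counter, above the carton's top, its handle still up (height (world z) of stamp above 0.068 m and value of joint stamp_handle below 0.005 m), for 0.1 s.
2. the stamp stands in the printed box (centres within 8 mm, square within 0.12 rad, right way up), handle not yet pressed (horizontal distance between stamp and stamp_box below 0.008 m and angle between the x axis of stamp and the x axis of stamp_box, either way round below 0.12 rad and x of stamp_front in the frame of stamp_box below -0.015 m and z of stamp in the frame of stamp_box below 0.004 m and contact force between stamp and carton above 0.5 N and value of joint stamp_handle below 0.01 m), for 0.05 s.
At the end, for the whole second after the job is handed in: the fingers hold the handle down within 2 mm of its stop (travel over 18 mm), the stamp's foot stands flat on the form and presses it with over 10 N, its centre within 8 mm of the box's centre, square within 0.12 rad and the right way up, at rest (value of joint stamp_handle above 0.018 m and contact force between the fingers and stamp above 3 N and contact force between stamp and carton above 10 N and horizontal distance between stamp and stamp_box below 0.008 m and angle between the x axis of stamp and the x axis of stamp_box, either way round below 0.12 rad and x of stamp_front in the frame of stamp_box below -0.015 m and z of stamp in the frame of stamp_box between -0.004 and 0.004 m and angle between stamp's own z axis and vertical below 0.06 rad and angle between carton's own z axis and vertical below 0.04 rad and linear speed of stamp below 0.02 m/s); the arm keeps its last pose, push and grip.
It fails at once if the handle is pressed past half its travel away from the printed box (stray or smeared ink) (value of joint stamp_handle above 0.01 m and (horizontal distance between stamp and stamp_box above 0.012 m or z of stamp in the frame of stamp_box above 0.008 m)).
It fails at once if the carton is crushed (over 80 N from the stamp) (contact force between stamp and carton above 80 N).
It fails at once if a bystander is disturbed (over 20 mm) (distance of any of round_stamp, tape_roll, small_carton from where it was at the start of the episode above 0.02 m).
It also fails if it takes over 45 s, if anything falls off the work surface, if the arm or the gripper's body presses on something with over 40 N, if the wrist force passes 120 N, or if a joint passes its speed limit or range.

## Working session

There is one attempt and no reset: what is moved stays moved. The work goes in short steps, Python scripts to look and compute and a shell command to move; the robot and the scene stay as the last step left them, time stands still between calls to the robot, and variables do not carry over. Pictures are saved under pics/ and viewed, at most 10 in all, crops included, and the job is handed in when it is done.

```bash
mkdir -p pics; ls; cat > h.py <<'E'
import numpy as np, cv2
from plant import r, capture, close_job, search_frame, outline_of
def save(p,n): cv2.imwrite('pics/'+n, p["frame"][:,:,::-1])
def ray(p,uv):
    K=p["K"];d=np.array([p["k1"],0,0,0,0],float)
    n=cv2.undistortPoints(np.array(uv,float).reshape(-1,1,2),np.array(K,float),d)[:,0]
    return np.c_[n,np.ones(len(n))]@np.array(p["rotation"]).T
def onplane(p,uv,z):
    d=ray(p,uv);o=np.array(p["origin"]);return o+d*((z-o[2])/d[:,2])[:,None]
def proj(p,X):
    c=(np.atleast_2d(X)-np.array(p["origin"]))@np.array(p["rotation"])
    s=c[:,:2]/c[:,2:];s=s*(1+p["k1"]*(s**2).sum(1,keepdims=True))
    K=np.array(p["K"]);return s*[K[0,0],K[1,1]]+[K[0,2],K[1,2]]
E
python3 - <<'E'
from h import *
print(r.get_state())
ps={n:capture(n) for n in("scene","top")}
for n,p in ps.items():
    save(p,n+'0.png');print(n,p["origin"],p["rotation"],p["K"],p["k1"])
    for t in("stamp","stamp_grip","carton","stamp_box","round_stamp","tape_roll","small_carton"):
        try: print(t,[(np.round(d["bbox"]),round(d["conf"],2)) for d in search_frame(p,t)][:2])
        except Exception as e: print(t,e)
cv2.imwrite('pics/top0b.png',cv2.resize(ps["top"]["frame"][:,:,::-1],(800,600),interpolation=cv2.INTER_CUBIC))
E
```

```text
pics
{'time_s': 0.0, 'joints': array([-5.32789097e+01,  2.05918550e+01,  6.34147293e-01, -2.03947879e-02,
       -7.01362257e+01, -1.65080139e+01]), 'qd': array([-0.02319474,  0.03667146,  0.03439332, -0.00064917,  0.06141393,
        0.03989612]), 'joint_torque': array([ 1.00220059e-03, -5.82716739e+01,  2.93074644e+01,  6.99754223e+00,
        7.11113287e-03, -1.97905629e-04]), 'tcp_pos': array([ 0.23304004, -0.63297402,  0.22561993]), 'eef_rot': array([ 1.79904490e+02, -8.31163062e-03, -1.59793862e+02]), 'contact_force': array([ 0.67428678, -0.30718993,  1.04043614]), 'moment': array([-0.00074244,  0.05665662,  0.05263668]), 'gripper_force': 0.0, 'gripper_width': 0.08780093499446959}
scene [0.96991964 0.65101693 0.71338774] [-129.41575149    0.92918254  146.33388954] [[361.91095496   0.         260.46750501]
 [  0.         361.91095496 191.68758371]
 [  0.           0.           1.        ]] -0.08660332928050368
stamp [(array([218., 112., 252., 160.]), 0.6)]
stamp_grip [(array([221., 116., 250., 150.]), 0.72)]
carton [(array([217., 169., 336., 262.]), 0.71)]
stamp_box [(array([216
[... 168 characters left out ...]
, 0.19)]
small_carton [(array([156., 132., 201., 183.]), 0.89), (array([318., 280., 340., 315.]), 0.55)]
top [ 0.46122414 -0.00745669  1.10091639] [-174.55958156    1.0782307   -90.55734248] [[395.10900225   0.         259.86242301]
 [  0.         395.10900225 190.82331844]
 [  0.           0.           1.        ]] -0.12332391630104249
stamp [(array([358., 217., 406., 252.]), 0.9)]
stamp_grip [(array([365., 216., 407., 249.]), 0.66)]
carton [(array([195., 155., 302., 245.]), 0.58)]
stamp_box [(array([195., 157., 298., 249.]), 0.66)]
round_stamp [(array([133., 177., 153., 192.]), 0.71)]
tape_roll [(array([127., 225., 168., 262.]), 0.65)]
small_carton [(array([364., 129., 416., 177.]), 0.68)]
```

```bash
sed -i 's/^def save/from scipy.spatial.transform import Rotation as Ro\ndef RM(p): return Ro.from_euler("xyz",p["rotation"],degrees=True).as_matrix()\ndef save/; s/np.array(p\["rotation"\])/RM(p)/' h.py; cat h.py | grep RM
```

```text
def RM(p): return Ro.from_euler("xyz",p["rotation"],degrees=True).as_matrix()
    return np.c_[n,np.ones(len(n))]@RM(p).T
    c=(np.atleast_2d(X)-np.array(p["origin"]))@RM(p)
```

View pics/top0b.png

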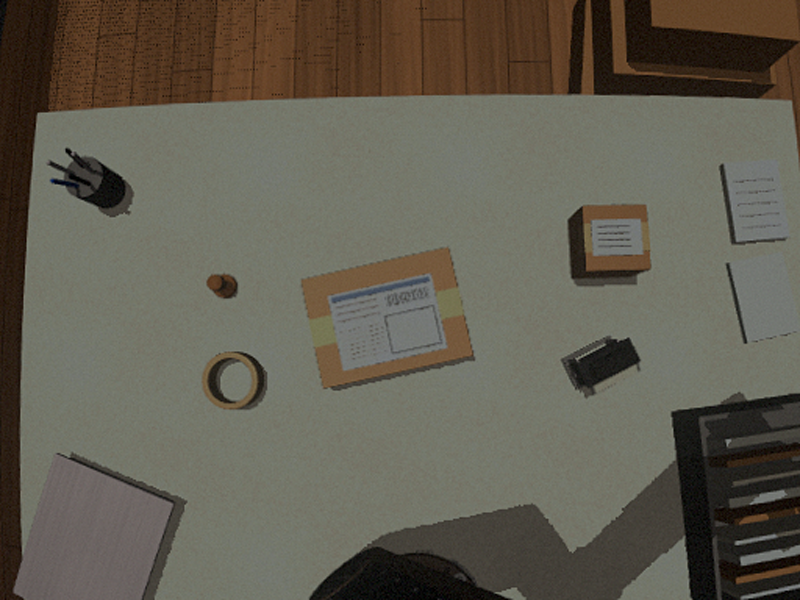

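View pics/scene0.png

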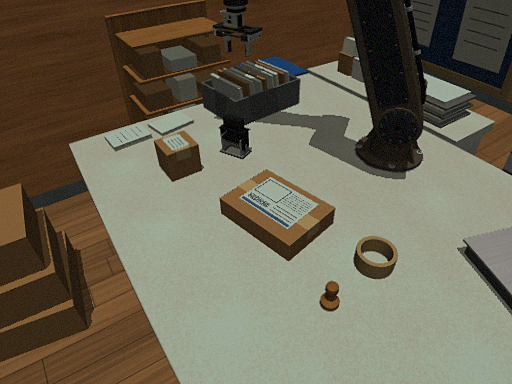

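```bash
python3 - <<'E'
from h import *
p=capture("top")
s=1.5625
print("grip",onplane(p,[[386,232.5]],.14))
o=np.array([[580,365],[605,385],[638,358],[612,337]])/s
print("griptop",onplane(p,o,.14))
print("box",onplane(p,np.array([[385.5,317.5],[436,306.5],[442,344],[391.5,353.5]])/s,.06))
print("carton",onplane(p,np.array([[302,280],[449,248],[473,357],[323,387]])/s,.06))
w=capture("wrist");save(w,'w0.png');print(w["origin"],w["rotation"],w["K"],w["k1"])
E
```

```text
grip [[ 0.44726962 -0.29698395  0.14      ]]
griptop [[ 0.44524899 -0.26020456  0.14      ]
 [ 0.41345943 -0.29895851  0.14      ]
 [ 0.45446147 -0.35321906  0.14      ]
 [ 0.48805801 -0.31255161  0.14      ]]
box [[ 0.52812641  0.04620601  0.06      ]
 [ 0.54581821 -0.03936428  0.06      ]
 [ 0.48241599 -0.04858176  0.06      ]
 [ 0.46733919  0.03653185  0.06      ]]
carton [[ 0.593818    0.18883435  0.06      ]
 [ 0.64574773 -0.06303442  0.06      ]
 [ 0.45999669 -0.10035663  0.06      ]
 [ 0.41195803  0.15242329  0.06      ]]
[ 0.17155448 -0.65694412  0.38389956] [1.65838463e+02 8.21265187e-03 1.10282477e+02] [[335.11169565   0.         250.28093311]
 [  0.         335.11169565 189.04886948]
 [  0.           0.           1.        ]] -0.06527015820225733
```

```bash
python3 -m creep '[[87,0.2,0.3,1,0,0,6.7],[87,0.62,0.95,1,0,0,6.7],[87,0.62,0.95,0,0,0,6.7],[87,0.62,0.95,0,0,0,6.7],[87,0.62,0.95,0,0,0,6.7],[87,0.62,0.95,0,0,0,6.7],[87,0.62,0.95,0,0,0,6.7],[87,0.62,0.95,0,0,0,6.7]]' 40
python3 -m creep '[[87,0.62,0.95,0,0,0,6.7],[87,0.62,0.95,0,0,0,6.7],[87,0.62,0.95,0,0,0,6.7],[87,0.62,0.95,0,0,0,6.7],[87,0.62,0.95,0,0,0,6.7],[87,0.62,0.95,0,0,0,6.7],[87,0.62,0.65,0,0,0,0],[87,0.4,0.65,0,0,0,0]]'
python3 -m creep '[[87,0,0,0,0,0,0],[87,0,0,0,0,0,0],[87,0,0,0,0,0,0]]'
python3 - <<'E'
from h import *
print(r.get_state()["joints"])
w=capture("wrist");print(w["origin"],w["rotation"])
for t in("stamp","stamp_grip"):
  for d in outline_of(w,t)[:1]:
    print(t,d["conf"],np.round(d["bbox"]))
    c=max(cv2.findContours(d["region"].astype(np.uint8),0,1)[0],key=cv2.contourArea);print(cv2.minAreaRect(c))
cv2.imwrite('pics/w1.png',cv2.resize(w["frame"][:,:,::-1],(800,600),interpolation=cv2.INTER_CUBIC))
E
```

```text
time_s: 1.57
tcp_pos: [0.3472, -0.4585, 0.2768]
eef_rot: [-180.0, -0.0, -105.9]
contact_force: [0.6, -0.0, 0.2]
gripper_width: 0.0869
gripper_force: 0.0
time_s: 2.23
tcp_pos: [0.4664, -0.2834, 0.2768]
eef_rot: [-180.0, -0.0, -65.9]
contact_force: [0.1, -0.2, -0.2]
gripper_width: 0.0873
gripper_force: 0.0
time_s: 2.48
tcp_pos: [0.4651, -0.2847, 0.2766]
eef_rot: [180.0, -0.0, -66.0]
contact_force: [0.0, -0.3, 0.3]
gripper_width: 0.0871
gripper_force: 0.0
[-1.08794687e+01  6.59162885e+00 -1.12156424e+01  5.63596441e-03
 -7.21945642e+01  3.49170194e+01]
[ 0.49160082 -0.34544923  0.43395392] [ 1.65831060e+02 -2.10653384e-02 -1.55893259e+02]
stamp 0.79 [251.  98. 316. 200.]
((282.0, 147.5), (99.0, 64.0), 90.0)
stamp_grip 0.68 [260.  97. 316. 198.]
((285.5, 146.5), (99.0, 57.0), 90.0)
```

View pics/w1.png

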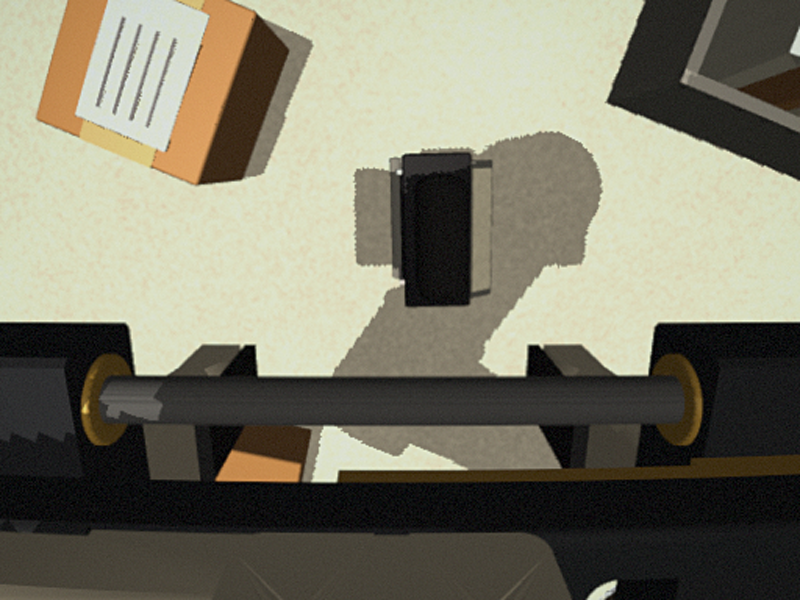

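```bash
python3 - <<'E'
from h import *
w=capture("wrist")
f=w["frame"][85:210,235:330].astype(float)/255
f=(np.clip(f*1.0,0,1)**.4*255).astype(np.uint8)
cv2.imwrite('pics/w1c.png',cv2.resize(f[:,:,::-1],None,fx=4.6,fy=4.6,interpolation=cv2.INTER_CUBIC))
# hypothesis overlay numbers
def model(x,y,yaw):
    R=Ro.from_euler("z",yaw,degrees=True).as_matrix();T=np.array([x,y,0])
    def rect(a,b,z): return np.array([[i*a/2,j*b/2,z] for i,j in((1,1),(1,-1),(-1,-1),(-1,1))])@R.T+T
    return {"foot":rect(.06,.098,.008),"yoke":rect(.044,.1,.1),"grip":rect(.03,.074,.14)}
for k,v in model(.445,-.30,24).items(): print(k,np.round((proj(w,v)-[235,85])*4.6).tolist())
E
```

```text
foot [[47.0, 486.0], [46.0, 136.0], [267.0, 136.0], [257.0, 487.0]]
yoke [[76.0, 592.0], [77.0, 143.0], [284.0, 144.0], [269.0, 592.0]]
grip [[112.0, 593.0], [115.0, 220.0], [273.0, 221.0], [261.0, 593.0]]
```

View pics/w1c.png

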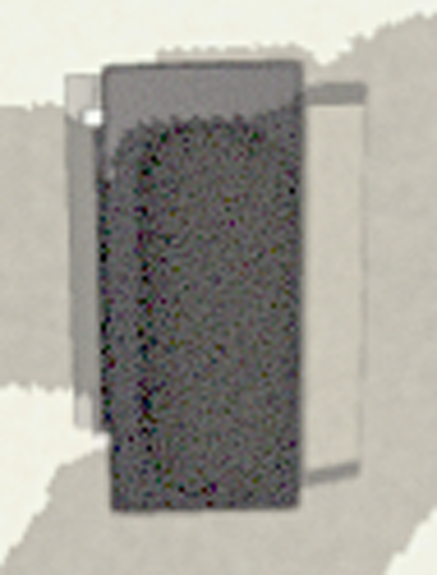

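```bash
python3 - <<'E'
from h import *
from scipy.optimize import least_squares
w=capture("wrist")
obs=np.array([[110,511],[101,64],[302,63],[300,511]])/4.6+[235,85]
def rect(q,a,b,z): 
    R=Ro.from_euler("z",q[2],degrees=True).as_matrix()
    return np.array([[i*a/2,j*b/2,z] for i,j in((1,1),(1,-1),(-1,-1),(-1,1))])@R.T+[q[0],q[1],0]
for z in(.098,.1,.102):
    s=least_squares(lambda q:(proj(w,rect(q,.044,.1,z))-obs).ravel(),[.445,-.3,24],x_scale=[.01,.01,1]);print(z,s.x,np.round(s.fun,1))
q=s.x
for n,a in(("foot",(.06,.098,.008)),("grip",(.03,.074,.14))):print(n,np.round((proj(w,rect(q,*a))-[235,85])*4.6).tolist())
# cross-check top
t=capture("top");print(np.round(proj(t,rect(q,.03,.074,.14))*1.5625))
E
```

```text
0.098 [ 0.44682278 -0.31826981 25.3944228 ] [-0.6  1.5 -0.6 -0.5  0.9 -1.2  0.3  0.5]
0.1 [ 0.44706785 -0.31839872 25.39877035] [-0.8  1.8 -0.7 -0.7  1.1 -1.5  0.4  0.8]
0.102 [ 0.44731274 -0.31852731 25.4031681 ] [-0.9  2.1 -0.9 -1.   1.2 -1.8  0.5  1.1]
foot [[70.0, 428.0], [61.0, 71.0], [285.0, 66.0], [282.0, 423.0]]
grip [[145.0, 509.0], [139.0, 126.0], [300.0, 123.0], [296.0, 505.0]]
[[592. 365.]
 [633. 344.]
 [641. 361.]
 [600. 382.]]
```

```bash
python3 -m creep '[[87,-0.36,-0.66,0,0,0,1.4],[87,-0.36,-0.67,0,0,0,0],[87,0,0,-0.9,0,0,0],[87,0,0,-0.9,0,0,0],[87,0,0,-0.9,0,0,0],[87,0,0,-0.9,0,0,0],[87,0,0,0,0,0,0],[87,0,0,0,0,0,0]]' 40
python3 - <<'E'
from h import *
w=capture("wrist")
cv2.imwrite('pics/w2.png',np.clip((w["frame"][:,:,::-1]/255.)**.5*255,0,255).astype(np.uint8))
E
```

```text
time_s: 3.45
tcp_pos: [0.4465, -0.3181, 0.1861]
eef_rot: [179.9, 0.1, -64.6]
contact_force: [0.2, 0.3, 0.8]
gripper_width: 0.0868
gripper_force: 0.0
```

View pics/w2.png

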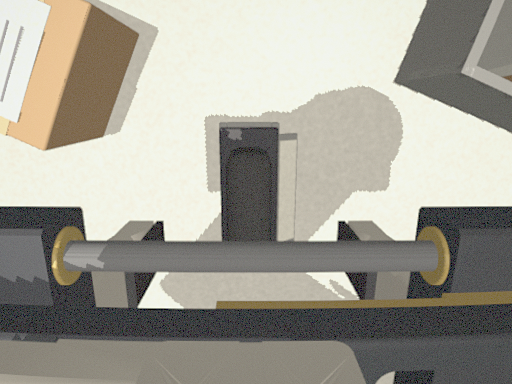

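The grip sits at columns 220–279 between the fingers (160–340): centred and square. Next I go down and grip.

```bash
python3 -m creep '[[87,0,0,-0.8,0,0,0],[87,0,0,-0.8,0,0,0],[87,0,0,-0.8,0,0,0],[87,0,0,-0.6,0,0,0],[87,0,0,-0.32,0,0,0],[87,0,0,0,0,0,0],[87,0,0,0,0,0,0]]' 40
python3 -m creep '[[20,0,0,0,0,0,0],[20,0,0,0,0,0,0],[20,0,0,0,0,0,0],[20,0,0,0,0,0,0],[20,0,0,0,0,0,0],[20,0,0,0,0,0,0],[20,0,0,0,0,0,0],[20,0,0,0,0,0,0]]' 45
```

```text
time_s: 4.08
tcp_pos: [0.448, -0.3183, 0.1048]
eef_rot: [-180.0, -0.1, -64.6]
contact_force: [0.8, -0.1, 0.1]
gripper_width: 0.0869
gripper_force: 0.0
time_s: 4.75
tcp_pos: [0.4472, -0.3179, 0.1035]
eef_rot: [180.0, 0.0, -64.6]
contact_force: [-0.6, -0.2, 0.1]
gripper_width: 0.0394
gripper_force: 0.0
```

```bash
python3 -m creep '[[20,0,0,0,0,0,0],[20,0,0,0,0,0,0],[20,0,0,0,0,0,0],[20,0,0,0,0,0,0],[20,0,0,0,0,0,0],[20,0,0,0,0,0,0]]' 45
python3 -m creep '[[20,0,0,0.3,0,0,0],[20,0,0,0.6,0,0,0],[20,0,0,0.8,0,0,0],[20,0,0,0.9,0,0,0],[20,0,0,0.9,0,0,0],[20,0,0,0.9,0,0,0],[20,0,0,0.4,0,0,0],[20,0,0,0,0,0,0]]'
```

```text
time_s: 5.25
tcp_pos: [0.4472, -0.3179, 0.1035]
eef_rot: [-180.0, -0.0, -64.6]
contact_force: [1.1, -0.3, -0.7]
gripper_width: 0.0297
gripper_force: 45.0
time_s: 5.92
tcp_pos: [0.4482, -0.3183, 0.2261]
eef_rot: [-179.8, -0.2, -64.6]
contact_force: [-0.4, -0.9, -4.4]
gripper_width: 0.0298
gripper_force: 45.0
```

```bash
python3 -m creep '[[20,0.1,0.4,0,0,0,-2],[20,0.2,0.8,0,0,0,-3],[20,0.2,1,0,0,0,-3],[20,0.2,1,0,0,0,-3],[20,0.2,1,0,0,0,-2.7],[20,0.2,1,0,0,0,0],[20,0.2,1,0,0,0,0],[20,0.2,1,0,0,0,0]]'
python3 -m creep '[[20,0.2,1,0,0,0,0],[20,0.2,1,0,0,0,0],[20,0.2,1,0,0,0,0],[20,0.2,1,0,0,0,0],[20,0.02,1,0,0,0,0],[20,0,1,0,0,0,0],[20,0,1,0,0,0,0],[20,0,0.7,0,0,0,0]]'
python3 -m creep '[[20,0,0.6,0,0,0,0],[20,0,0,0,0,0,0],[20,0,0,0,0,0,0],[20,0,0,0,0,0,0],[20,0,0,0,0,0,0]]'
python3 - <<'E'
from h import *
w=capture("wrist");print(r.get_state()["joints"])
cv2.imwrite('pics/w3.png',cv2.resize((w["frame"][:,:,::-1]),(800,600),interpolation=cv2.INTER_CUBIC))
def rect(q,a,b,z): 
    R=Ro.from_euler("z",q[2],degrees=True).as_matrix()
    return np.array([[i*a/2,j*b/2,z] for i,j in((1,1),(1,-1),(-1,-1),(-1,1))])@R.T+[q[0],q[1],0]
print(np.round(proj(w,rect([.5065,-.001,11.7],.064,.084,.06))*1.5625))
E
```

```text
time_s: 6.58
tcp_pos: [0.4836, -0.1365, 0.2217]
eef_rot: [179.9, 0.1, -78.3]
contact_force: [0.1, -0.7, -4.6]
gripper_width: 0.0299
gripper_force: 45.0
time_s: 7.25
tcp_pos: [0.5041, 0.0562, 0.2217]
eef_rot: [179.8, 0.0, -78.3]
contact_force: [0.1, -0.2, -3.1]
gripper_width: 0.0295
gripper_force: 45.0
time_s: 7.67
tcp_pos: [0.5048, 0.0689, 0.2228]
eef_rot: [179.9, -0.0, -78.3]
contact_force: [-0.2, 0.7, -3.9]
gripper_width: 0.0296
gripper_force: 45.0
[ 2.98715168e+01  5.03345952e+00 -2.01071659e+01 -8.66283530e-03
 -6.49094461e+01 -1.82044470e+01]
[[358. 230.]
 [356.  85.]
 [467.  86.]
 [462. 230.]]
```

View pics/w3.png

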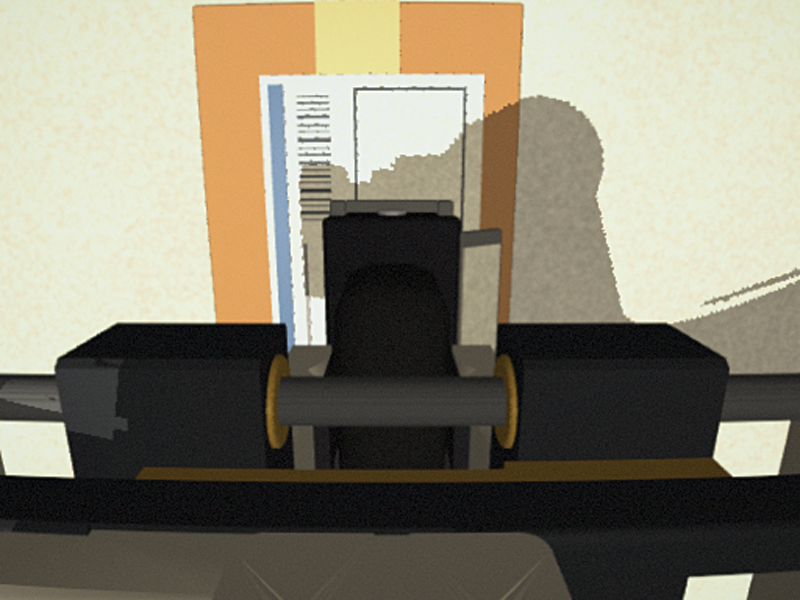

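```bash
python3 - <<'E'
from h import *
from scipy.optimize import least_squares
w=capture("wrist");s=r.get_state();t=s["tcp_pos"];b=t[2]-.1035
def rect(q,a,b,z): 
    R=Ro.from_euler("z",q[2],degrees=True).as_matrix()
    return np.array([[i*a/2,j*b/2,z] for i,j in((1,1),(1,-1),(-1,-1),(-1,1))])@R.T+[q[0],q[1],0]
q=[t[0],t[1],s["eef_rot"][2]+90]
print(t,s["eef_rot"])
print("foot",np.round(proj(w,rect(q,.06,.098,b+.008))*1.5625).tolist(),"yoke",np.round(proj(w,rect(q,.044,.1,b+.098))*1.5625).tolist())
obs=np.array([[354.5,88.5],[465.5,88.5]])/1.5625
so=least_squares(lambda p:(proj(w,rect([p[0],p[1],11.9],.064,.084,.06))[1:3]-obs).ravel(),[.5,0]);print(so.x,so.fun)
E
```

```text
[0.50502082 0.06889481 0.22326398] [ 1.79971135e+02 -2.74685505e-03 -7.83424262e+01]
foot [[332.0, 391.0], [327.0, 201.0], [453.0, 201.0], [447.0, 391.0]] yoke [[328.0, 499.0], [318.0, 218.0], [460.0, 218.0], [450.0, 499.0]]
[0.50703233 0.00064265] [ 0.20434658  0.03028397 -0.20465434 -0.03816612]
```

```bash
python3 -m creep '[[20,0.05,-0.6,0,0,0,0],[20,0.05,-0.9,0,0,0,0],[20,0,-0.8,0,0,0,0],[20,0,-0.43,0,0,0,0.2],[20,0,0,-0.7,0,0,0],[20,0,0,-0.7,0,0,0],[20,0,0,-0.5,0,0,0],[20,0,0,-0.2,0,0,0]]' 60
python3 -m creep '[[20,0,0,0,0,0,0],[20,0,0,0,0,0,0],[20,0,0,0,0,0,0],[20,0,0,0,0,0,0]]'
```

```text
time_s: 8.43
tcp_pos: [0.5065, 0.0006, 0.1692]
eef_rot: [179.8, 0.0, -78.2]
contact_force: [-0.5, -0.0, -4.5]
gripper_width: 0.0297
gripper_force: 60.0
time_s: 8.77
tcp_pos: [0.5083, 0.0016, 0.172]
eef_rot: [-179.9, 0.0, -78.1]
contact_force: [-0.7, 1.2, -3.2]
gripper_width: 0.0297
gripper_force: 60.0
```

```bash
python3 - <<'E'
from h import *
w=capture("wrist");s=r.get_state();print(s["tcp_pos"],s["eef_rot"])
def rect(q,a,b,z): 
    R=Ro.from_euler("z",q[2],degrees=True).as_matrix()
    return np.array([[i*a/2,j*b/2,z] for i,j in((1,1),(1,-1),(-1,-1),(-1,1))])@R.T+[q[0],q[1],0]
f=lambda P:np.round((P-[170,70])*4,0).tolist()
t=s["tcp_pos"]
print("box",f(proj(w,rect([.507,.0006,11.9],.064,.084,.06))),"foot",f(proj(w,rect([t[0],t[1],11.9],.06,.098,t[2]-.0955))))
c=((w["frame"][70:215,170:350,::-1]/255.)**.6*255).astype(np.uint8)
cv2.imwrite('pics/w4.png',cv2.resize(c,None,fx=4,fy=4,interpolation=cv2.INTER_CUBIC))
E
```

```text
[0.50822278 0.00154208 0.17191228] [-1.79912503e+02  7.74147812e-03 -7.80745383e+01]
box [[177.0, 655.0], [167.0, 261.0], [488.0, 261.0], [475.0, 656.0]] foot [[173.0, 720.0], [160.0, 235.0], [481.0, 235.0], [466.0, 721.0]]
```

View pics/w4.png

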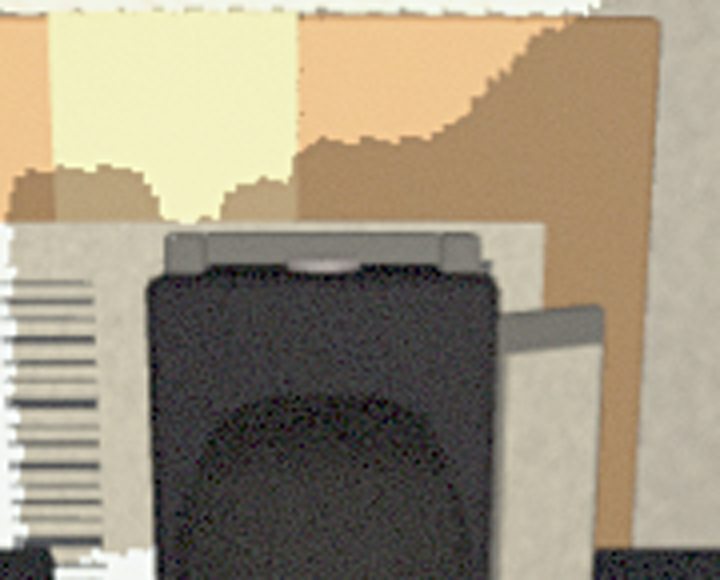

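```bash
python3 -m creep '[[20,-0.03,-0.03,-0.12,0,0,0],[20,0,0,-0.12,0,0,0],[20,0,0,0,0,0,0],[20,0,0,0,0,0,0]]'
python3 -m creep '[[20,0,0,-0.06,0,0,0],[20,0,0,0,0,0,0],[20,0,0,0,0,0,0]]'
python3 -m creep '[[20,0,0,-0.06,0,0,0],[20,0,0,0,0,0,0],[20,0,0,0,0,0,0]]'
```

```text
time_s: 9.15
tcp_pos: [0.5067, 0.0005, 0.1648]
eef_rot: [180.0, -0.0, -78.1]
contact_force: [-0.7, -0.4, -4.2]
gripper_width: 0.0298
gripper_force: 60.0
time_s: 9.4
tcp_pos: [0.507, 0.0006, 0.1635]
eef_rot: [180.0, -0.0, -78.1]
contact_force: [-0.5, -0.3, -3.8]
gripper_width: 0.0291
gripper_force: 60.0
time_s: 9.65
tcp_pos: [0.5071, 0.0006, 0.1626]
eef_rot: [-180.0, -0.0, -78.1]
contact_force: [-2.5, 1.4, 4.0]
gripper_width: 0.0297
gripper_force: 60.0
```

```bash
python3 -m creep '[[20,0,0,-0.04,0,0,0],[20,0,0,0,0,0,0],[20,0,0,0,0,0,0]]'
python3 -m creep '[[20,0,0,-0.1,0,0,0],[20,0,0,-0.1,0,0,0],[20,0,0,0,0,0,0],[20,0,0,0,0,0,0]]'
python3 -m creep '[[20,0,0,-0.1,0,0,0],[20,0,0,-0.1,0,0,0],[20,0,0,0,0,0,0],[20,0,0,0,0,0,0]]'
```

```text
time_s: 9.9
tcp_pos: [0.5071, 0.0006, 0.1613]
eef_rot: [-180.0, -0.0, -78.1]
contact_force: [-1.8, 0.6, 5.3]
gripper_width: 0.0296
gripper_force: 60.0
time_s: 10.23
tcp_pos: [0.5071, 0.0006, 0.1565]
eef_rot: [-180.0, -0.0, -78.1]
contact_force: [-3.2, 1.0, 8.7]
gripper_width: 0.0294
gripper_force: 60.0
time_s: 10.57
tcp_pos: [0.5072, 0.0006, 0.1517]
eef_rot: [-180.0, -0.0, -78.1]
contact_force: [-4.2, 1.5, 10.6]
gripper_width: 0.0296
gripper_force: 60.0
```

```bash
python3 -m creep '[[20,0,0,-0.1,0,0,0],[20,0,0,-0.1,0,0,0],[20,0,0,0,0,0,0],[20,0,0,0,0,0,0]]'
python3 -m creep '[[20,0,0,-0.08,0,0,0],[20,0,0,-0.08,0,0,0],[20,0,0,0,0,0,0],[20,0,0,0,0,0,0]]'
python3 -m creep '[[20,0,0,-0.04,0,0,0],[20,0,0,0,0,0,0],[20,0,0,0,0,0,0]]'
```

```text
time_s: 10.9
tcp_pos: [0.5072, 0.0006, 0.147]
eef_rot: [-180.0, -0.0, -78.1]
contact_force: [-5.9, 2.0, 13.6]
gripper_width: 0.0301
gripper_force: 60.0
time_s: 11.23
tcp_pos: [0.5071, 0.0006, 0.1434]
eef_rot: [-180.0, -0.0, -78.1]
contact_force: [-6.0, 1.9, 15.1]
gripper_width: 0.0297
gripper_force: 60.0
time_s: 11.48
tcp_pos: [0.5072, 0.0006, 0.1433]
eef_rot: [-179.9, -0.0, -78.0]
contact_force: [-9.9, 3.7, 25.5]
gripper_width: 0.0297
gripper_force: 60.0
```

```bash
python3 - <<'E'
from h import *
w=capture("wrist");s=r.get_state();print(s["tcp_pos"],s["contact_force"],s["moment"],s["qd"].round(2))
def rect(q,a,b,z): 
    R=Ro.from_euler("z",q[2],degrees=True).as_matrix()
    return np.array([[i*a/2,j*b/2,z] for i,j in((1,1),(1,-1),(-1,-1),(-1,1))])@R.T+[q[0],q[1],0]
f=lambda P:np.round((P-[170,40])*4,0).tolist()
print("box",f(proj(w,rect([.507,.0006,11.9],.064,.084,.06))),"form",f(proj(w,rect([.507,.0006,11.9],.064+.022,.084+.016,.06))),"foot",f(proj(w,rect([.507,.0006,11.9],.06,.098,.068))))
c=((w["frame"][40:185,170:350,::-1]/255.)**.6*255).astype(np.uint8)
cv2.imwrite('pics/w5.png',cv2.resize(c,None,fx=4,fy=4,interpolation=cv2.INTER_CUBIC))
E
```

```text
[0.50722299 0.0005492  0.14336088] [-9.94253298  2.38134417 24.33648252] [ 0.89509865  4.62011959 -0.04377286] [-0.12  0.   -0.03 -0.04 -0.1  -0.02]
box [[155.0, 834.0], [142.0, 399.0], [499.0, 400.0], [484.0, 835.0]] form [[101.0, 871.0], [79.0, 354.0], [563.0, 355.0], [539.0, 872.0]] foot [[162.0, 885.0], [146.0, 363.0], [495.0, 364.0], [477.0, 886.0]]
```

View pics/w5.png

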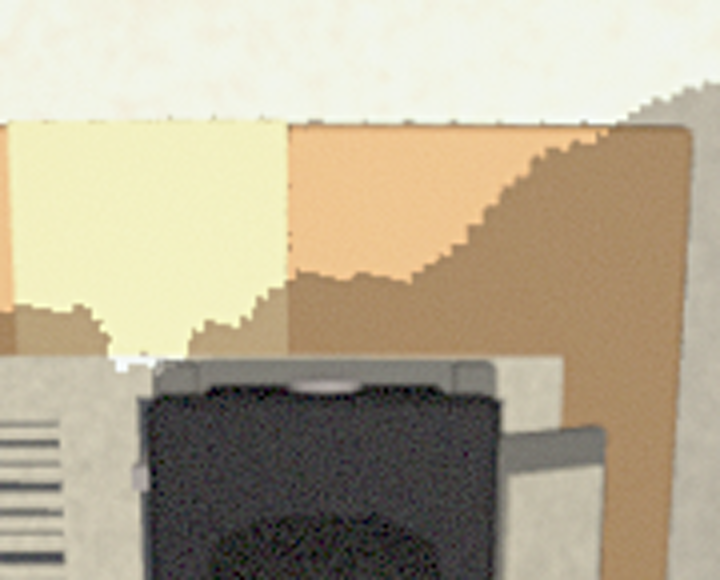

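The form edge (563, 355) and the foot (153–495, 362) are both within about 1 mm of where they should be. The handle is at its stop with about 28 N on the carton, so I'm handing in.

```bash
python3 -c "
from plant import close_job
print(close_job())"
```

```text
the job is handed in; nothing more can be done
None
```

I handed the job in with the stamp standing square and the right way up in the printed box (within about 1 mm) and its handle held at the stop, about 28 N on the carton; no verdict came back.

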